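# Set the slide press with the inner knob only

## Task

Slide the tray fully home under the press, then turn the small inner knob clockwise until the foot presses on the block with a light force of about 8 N (never more than 15 N), and let go. The wide setting ring around the knob must keep its setting, and the things standing around stay where they are.

Things in the scene. Friction and masses are not known exactly. Their poses are not given: they have to be found in the camera images.
- press: Fixed white bench press for mounted slides. Base 135 x 110 mm; head 70 mm wide (y), x -85 to 33 mm, z 90 to 130 mm; column at x -85 to -51 mm. Origin on the bench below the vertical axis shared by knob, ring and plunger; z up, +y is the way the tray slides home. A 60 mm wide rail channel for the tray runs out to y = -150 mm.
- tray: Aluminium sliding tray, 42 mm wide, with a grey block (34 x 44 mm) and glass slide on it. Origin: tray underside below the block's centre, axes as the press. Slides along press y, drag 2 N; fully home, at a hard stop, it is at y = 0; starts at -50 to -80 mm. The block's top, on which the foot is to press, stands 8 to 20 mm above the tray's top face, different each time, not measured.
- tray_face (a point): Point on the tray's flat top face, 26.5 mm above the bench, 95 mm from the tray's origin towards -y (between block and post). The block, 34 x 44 mm, is fixed in the tray.
- post_top (a point): Top centre of the upright round steel post at the tray's outer (-y) end, 14 mm in diameter, 40 mm tall above the tray, 130 mm from the tray's origin; top 66.5 mm above the bench. Push or pinch it to slide the tray along the press's y; home, it is 95 mm clear of the press's head.
- knob_top (a point): Top centre of the small inner knob: round knurled metal, 24 mm in diameter, 22 mm tall, upright on the head, top 172 mm above the bench. Clockwise from above lowers the plunger 8 mm per radian, 40 mm in all. Drag 0.13 N m; stays where left. With the foot on the block the torque needed rises 0.008 N m per newton: by 0.032 N m at first touch, by 0.064 N m at 8 N.
- ring_mark (a point): Black index line on the top face of the wide outer setting ring, 30 mm out from the axis. The ring is 64 mm in diameter, 16 mm tall, its top 148 mm above the bench, 2 mm below the knob's underside. It has the same axis as the knob and turns very easily (0.02 N m).
- plunger: Steel plunger, 14 mm in diameter, below the head on the knob's axis; moved up and down by the knob. Its origin is the level of the rubber foot's underside (26 mm in diameter) while the foot hangs free: 58 mm above the bench at the start. The foot is sprung inside the plunger: it gives way at 4 N, then 1 mm for every further 3 N (0.04 rad of knob per newton).
- slide_box: Bystander: closed blue slide box, 85 x 100 x 34 mm, loose; origin under its centre.
- jar: Bystander: small amber bottle, 56 mm in diameter, 85 mm tall, loose; origin under its centre.
- dish: Bystander: lidded round dish, 94 mm in diameter, 16 mm tall, loose; origin under its centre.

How it is judged:
By the outcome, as a careful person would: the job done as asked, in the order asked, and still so for the second after the job is handed in, with the robot touching nothing.
It also fails if it takes over 72 s, if anything falls off the work surface, if the arm or the gripper's body presses on something with over 40 N, if the wrist force passes 120 N, or if a joint passes its speed limit or range.

## Robot

A 6-joint arm with a two-finger parallel gripper is mounted at the origin on the work surface. World frame = base frame: x ahead of the robot, y to its left, z up, the work surface at z = 0. Lengths are in m, angles in degrees, forces in N, time in s.
With the tool pointing down it reaches from about 0.35 to 0.975 m from the base axis. Payload 4.9 kg.
Tool frame: the origin (TCP) lies between the finger pads; the fingertips stand 19 mm ahead of it and the grasp point (between the pads) is the TCP; z points along the fingers, y is the direction in which the jaws open and shut (so a half turn about z gives the same grasp; the last joint's range is limited). The gripper opens to 85 mm and grips with 20 to 120 N. Pads are 22 mm wide; open, the fingers measure 114 mm over their backs; the gripper's body (76 mm by 85 mm) begins 54 mm behind the grasp point. The pads swing forward as they close: fully open they stand 13 mm farther back than shut.
Start: joints at [-71.104, 3.019, 92.412, -0, 84.569, -6.818], TCP at [0.271, -0.563, 0.25] pointing down, gripper open.
Joint ranges: [-172.51, 172.51], [-57.92, 126.97], [3.15, 148.05], [-58.71, 238.71], [5.1, 150.11], [-179.66, 179.66]. Speed limits (degrees/s): [147.25, 147.25, 180, 180, 180, 180].

## Interface

Orientations are given as a 3x3 rotation matrix whose columns are the frame's x, y, z axes.
In Python, from workcell import get_obs, grab_frame, sign_off gives the robot as it stands. The module is installed in compiled form; this text tells all that it offers.
- The arm moves only by the tool arm_command, never from a script. Its argument "motion" is one flat list of numbers, 5 for each row, row after row: the shift along the tool's x, y, z in mm, then the turn about the tool's z in degrees, then the closure in counts, from 0 (fully open) to 255 (shut). In form: [x, y, z, spin, gripper, x, y, z, spin, gripper, ...]. A call has exactly 10 rows; each row is the pose to reach, as a shift and turn from the pose measured when the call began, along the tool's axes at that moment; what a row does not reach only later rows make up. A row lasts 1/8 s, in which the tool goes at most 62.5 mm and 10.7 degrees, less where a joint would pass 70% of its speed; a pose out of reach is approached as far as the arm can. A call with a gripper value outside its range is refused whole. The fingers move at their own pace and stop on an object; "squeeze" is the grip in N (left out, the last holds). Time passes only in rows, so rows that repeat a pose let the fingers close, or fill a call up. It gives the time, the measured TCP pose, the force and the opening at its end, in the units of the state.
- get_obs(): the state, without advancing time (a new reading comes with each control period).
- grab_frame(name): name is "side" or "top"; returns a dict with "color" (384x512x3 uint8, red, green, blue), "intrinsics" (3x3 intrinsics, pixels), "T" (4x4, takes a point from camera to world coordinates). Camera axes: x right, y down, z forward; pixel columns grow to the right and rows downward; lengths in m; the calibration is good to about 2 mm. A picture is of the moment at which its call begins. There is no depth.
- sign_off(): hands the job in, once; it reports no verdict.
The state is a dict: "time_s": time; "qpos": joint angles; "dq": joint speeds; "tau": joint torques, N m; "position": TCP position; "ee_rot": TCP orientation; "ft_force": force on the tool from outside, world axes, zero at the start; "wrist_torque": the same for the moment, N m; "grip_width": finger opening in m.
Only numpy, scipy, OpenCV 4.12 (cv2) and the standard library are available. Lean on these libraries where they do the work, as an engineer would, in place of code of your own. Each camera call takes 0.05 s, during which the arm holds its last target.

## Working session

There is one attempt and no reset: what is moved stays moved. The work goes in short steps, Python scripts to look and compute and a tool call to move; the robot and the scene stay as the last step left them, time stands still between calls to the robot, and variables do not carry over. Pictures are saved under pics/ and viewed, and the job is handed in when it is done.

Besides the shell and the picture viewer there is one more tool, called after "Request:" in YAML: its name, and indented under it one key for each argument. arm_command: Moves the arm, as the interface text tells. Its arguments: {"type":"object","properties":{"motion":{"type":"array","items":{"type":"number"}},"squeeze":{"type":"number"}},"required":["motion"]}

```bash
mkdir -p pics; cat > h.py <<'E'
import numpy as np,cv2
from workcell import get_obs,grab_frame,sign_off
def shot(n,out,crop=None,s=1):
    f=grab_frame(n);im=f['color'][:,:,::-1].copy();np.savez(out+'.npz',**{k:np.array(v) for k,v in f.items()})
    save(im,out,crop,s);return f
def save(im,out,crop=None,s=1):
    if crop: x0,y0,x1,y1=crop;im=im[y0:y1,x0:x1]
    cv2.imwrite('pics/'+out+'.png',cv2.resize(im,None,fx=s,fy=s,interpolation=cv2.INTER_CUBIC))
def ray(f,u,v):
    K=np.array(f['intrinsics']);T=np.array(f['T'])
    d=T[:3,:3]@np.linalg.solve(K,[u,v,1.]);return T[:3,3],d
def atz(f,u,v,z):
    o,d=ray(f,u,v);return o+d*(z-o[2])/d[2]
def proj(f,p):
    K=np.array(f['intrinsics']);T=np.linalg.inv(np.array(f['T']))
    c=K@(T[:3,:3]@np.array(p)+T[:3,3]);return c[:2]/c[2]
E
python3 - <<'E'
from h import *
for n in('top','side'):
    f=shot(n,n+'0',None,1.5);print(f['T'].round(3),f['intrinsics'])
o=get_obs();print({k:np.round(v,3) for k,v in o.items()})
E
```

```text
[[-0.02  -0.998  0.053  0.539]
 [-1.     0.019 -0.015  0.038]
 [ 0.014 -0.053 -0.998  1.114]
 [ 0.     0.     0.     1.   ]] [[417.50084054   0.         259.72879001]
 [  0.         417.50084054 187.33657032]
 [  0.           0.           1.        ]]
[[ 0.998 -0.033  0.044  0.539]
 [-0.054 -0.766  0.64  -0.656]
 [ 0.013 -0.642 -0.767  0.94 ]
 [ 0.     0.     0.     1.   ]] [[371.83104887   0.         259.8310511 ]
 [  0.         371.83104887 188.14296082]
 [  0.           0.           1.        ]]
{'time_s': np.float64(0.1), 'qpos': array([-71.105,   3.053,  92.487,   0.   ,  84.569,  -6.818]), 'dq': array([-0.007, -0.042, -0.1  , -0.052,  0.052,  0.025]), 'tau': array([ 1.0000e-03, -3.9490e+01, -3.7136e+01, -0.0000e+00,  4.0000e-03,
        0.0000e+00]), 'position': array([ 0.271, -0.563,  0.249]), 'ee_rot': array([[ 0.901,  0.434, -0.001],
       [ 0.434, -0.901,  0.002],
       [ 0.   , -0.002, -1.   ]]), 'ft_force': array([-0.648, -0.471, -0.142]), 'wrist_torque': array([ 0.047, -0.035, -0.035]), 'grip_width': np.float64(0.086)}
```

View pics/top0.png

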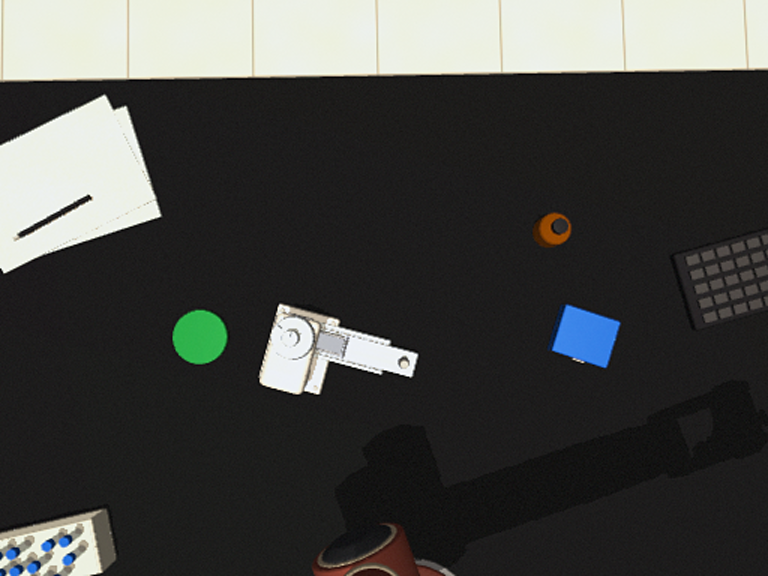

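View pics/side0.png

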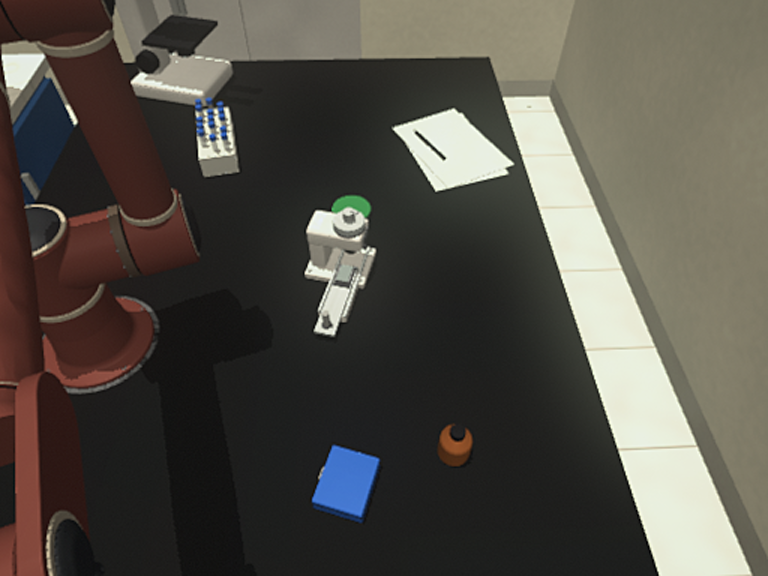

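The top view shows the press at about (293,338) in the enlarged picture, the post at (404,362), the dish at (200,337), the box at (586,336) and the jar at (555,228). I'll enlarge the press in both views.

```bash
python3 - <<'E'
from h import *
for n,c in(('top',(165,190,293,286)),('side',(190,120,270,230))):
    im=np.load(n+'0.npz')['color'][:,:,::-1];save(im,n+'0c',c,6 if n=='top' else 5)
E
```

```text
(no output)
```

View pics/top0c.png

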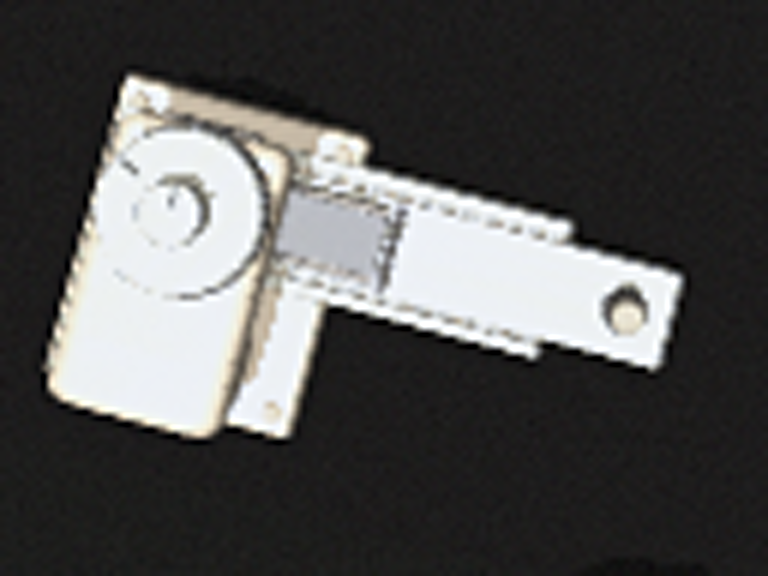

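View pics/side0c.png

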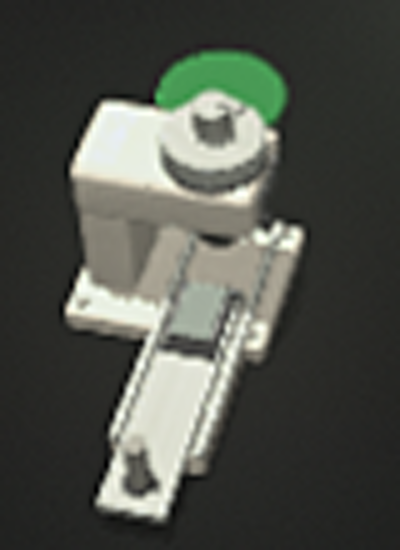

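```bash
cat >> h.py <<'E'
def L(n): 
    d=np.load(n+'.npz');return {k:d[k] for k in d}
def tc(x,y): return (x+.5)/6-.5+165,(y+.5)/6-.5+190
def sc(x,y): return (x+.5)/5-.5+190,(y+.5)/5-.5+120
E
python3 - <<'E'
from h import *
t=L('top0');s=L('side0')
print('knob',atz(t,*tc(168,215),.172),atz(s,*sc(213,108),.172))
print('ring',atz(t,*tc(178,210),.148))
print('mark',atz(t,*tc(128,168),.148))
print('post',atz(t,*tc(628,313),.0665),atz(s,*sc(133,440),.0665))
a=atz(t,*tc(683,275),.0265);b=atz(t,*tc(658,370),.0265);print(a,b,np.linalg.norm(a-b))
p=atz(t,*tc(375,167),.03);q=atz(t,*tc(572,222),.03);print('rail dir',p,q,np.degrees(np.arctan2(*(p-q)[1::-1])))
p=atz(t,*tc(58,400),.13);q=atz(t,*tc(205,437),.13);print('head',np.linalg.norm(p-q),np.degrees(np.arctan2(*(p-q)[:2])))
k=atz(t,*tc(168,215),.172);p=atz(t,*tc(628,313),.0665);print(np.linalg.norm((k-p)[:2]),np.degrees(np.arctan2(*(k-p)[:2])))
for n,u,v,z in(('dish',200,337,.016),('box',586,336,.034),('jar',560,226,.085)): print(n,atz(t,u/1.5,v/1.5,z))
E
```

```text
knob [0.50618766 0.17632121 0.172     ] [0.50975067 0.17235837 0.172     ]
ring [0.50718985 0.17599218 0.148     ]
mark [0.5236411  0.19493795 0.148     ]
post [0.45798882 0.00141594 0.0665    ] [0.45729476 0.00434004 0.0665    ]
[ 0.47073104 -0.02411951  0.0265    ] [ 0.43018819 -0.01241361  0.0265    ] 0.042198940695002185
rail dir [0.5200638  0.10787477 0.03      ] [0.49468706 0.02343951 0.03      ] 73.27202178058755
head 0.058912787528131796 15.266294600818805
0.18142486243872 15.40666777013265
dish [0.50593627 0.35338981 0.016     ]
box [ 0.49450617 -0.31510876  0.034     ]
jar [ 0.67928745 -0.26181006  0.085     ]
```

```bash
cat >> h.py <<'E'
A=np.radians(15.9);PY=np.array([np.sin(A),np.cos(A),0]);PX=np.array([np.cos(A),-np.sin(A),0])
K0=np.array([.507,.1755,0]);P0=np.array([.458,.002,0])
def st():
    o=get_obs();R=np.array(o['ee_rot']);print('t',round(o['time_s'],2),'p',np.round(np.array(o['position'])*1000,1),'head',round(np.degrees(np.arctan2(R[1,0],R[0,0])),2),'q',np.round(o['qpos'],1),'F',np.round(o['ft_force'],2),'M',np.round(o['wrist_torque'],3),'w',round(o['grip_width']*1000,1));return o
def to(p,head=None):
    o=st();R=np.array(o['ee_rot']);d=R.T@(np.array(p)-o['position'])*1000
    h=np.degrees(np.arctan2(R[1,0],R[0,0]));print('shift',d.round(1),'spin',None if head is None else round((h-head+180)%360-180,2))
E
python3 - <<'E'
from h import *
p=P0-.043*PY;p[2]=.15;print(p);to(p,74.1)
E
```

```text
[ 0.44621975 -0.03935488  0.15      ]
t 0.1 p [ 271.  -562.6  249.2] head 25.71 q [-71.1   3.1  92.5   0.   84.6  -6.8] F [-0.65 -0.47 -0.14] M [ 0.047 -0.035 -0.035] w 85.6
shift [ 384.9 -395.2  100. ] spin -48.39
```

Request:
arm_command:
  motion: [40,-41,10,-6,255,80,-82,20,-12,255,120,-123,30,-18,255,160,-164,40,-24,255,200,-205,50,-30,255,240,-246,60,-36,255,280,-288,70,-42,255,320,-329,80,-48.4,255,355,-365,90,-48.4,255,385,-395,100,-48.4,255]
  squeeze: 40

```text
time_s: 1.35
position: [0.4464, -0.0375, 0.1494]
ee_rot: [[0.273, 0.962, -0.001], [0.962, -0.273, 0.002], [0.002, -0.001, -1.0]]
ft_force: [-0.2, -0.1, 0.9]
grip_width: 0.0
```

```bash
python3 - <<'E'
from h import *
p=P0-.043*PY;p[2]=.053;to(p,74.1)
E
```

```text
t 1.35 p [446.4 -37.5 149.4] head 74.17 q [-1.44e+01 -1.76e+01  1.21e+02  1.00e-01  7.67e+01  1.40e+00] F [-0.22 -0.08  0.86] M [ 0.036 -0.027  0.044] w 0.0
shift [-2.   0.4 96.4] spin 0.07
```

Request:
arm_command:
  motion: [-2,0,25,0,255,-2,0,50,0,255,-2,0,75,0,255,-2,0,96,0,255,-2,0,96,0,255,3,0,96,0,255,8,0,96,0,255,12,0,96,0,255,14,0,96,0,255,14,0,96,0,255]

```text
time_s: 2.6
position: [0.4503, -0.0237, 0.0536]
ee_rot: [[0.272, 0.962, -0.0], [0.962, -0.272, 0.002], [0.002, -0.001, -1.0]]
ft_force: [-0.1, 0.2, -0.7]
grip_width: 0.0001
```

```bash
python3 - <<'E'
from h import *
st()
shot('top','top1',(165,190,293,286),6);shot('side','side1',(190,120,290,230),5)
E
```

```text
t 2.6 p [450.3 -23.7  53.6] head 74.2 q [-1.250e+01 -9.000e+00  1.241e+02  1.000e-01  6.500e+01  3.200e+00] F [-0.12  0.18 -0.71] M [ 0.043 -0.005 -0.04 ] w 0.1
```

View pics/side1.png

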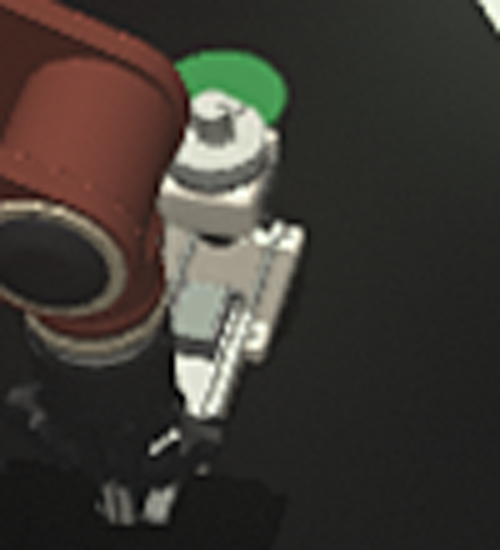

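Request:
arm_command:
  motion: [6,0,0,0,255,12,0,0,0,255,18,0,0,0,255,24,0,0,0,255,30,0,0,0,255,35,0,0,0,255,40,0,0,0,255,44,0,0,0,255,48,0,0,0,255,50,0,0,0,255]

```text
time_s: 3.95
position: [0.4639, 0.0245, 0.0536]
ee_rot: [[0.273, 0.962, -0.001], [0.962, -0.273, 0.002], [0.002, -0.001, -1.0]]
ft_force: [0.6, -2.9, -1.6]
grip_width: -0.0
```

```bash
python3 - <<'E'
from h import *
st()
shot('top','top2',(165,190,293,286),6);shot('side','side2',(190,120,290,230),5)
E
```

```text
t 3.95 p [463.9  24.5  53.6] head 74.18 q [-6.200e+00 -7.000e+00  1.223e+02  1.000e-01  6.470e+01  9.500e+00] F [ 0.57 -2.9  -1.63] M [-0.363 -0.077 -0.077] w -0.0
```

View pics/side2.png

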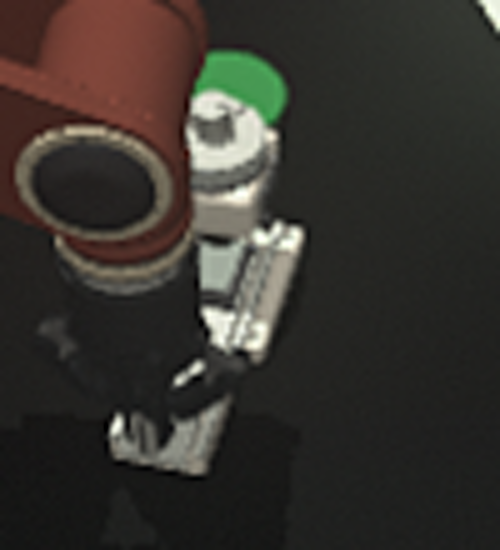

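View pics/top2.png

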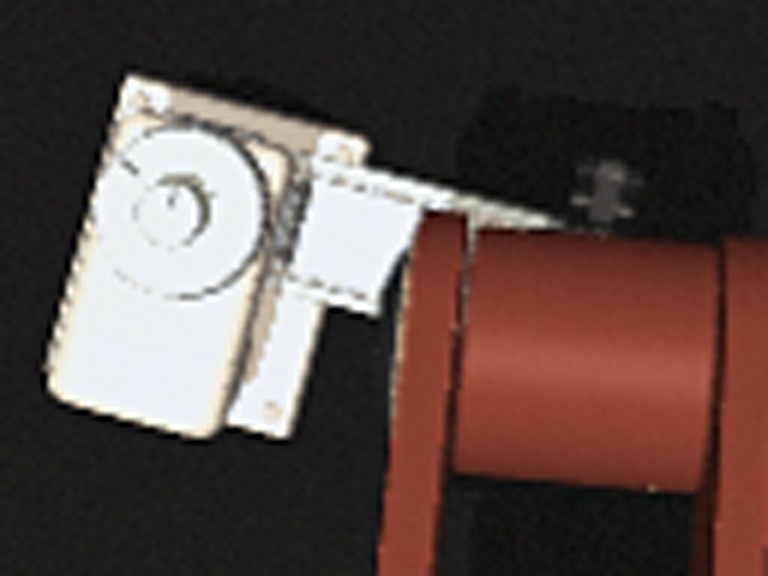

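The tray slides with about 3 N on the post, and the block is nearly under the head. I'll push slowly to the stop.

Request:
arm_command:
  motion: [2,0,0,0,255,4,0,0,0,255,5,0,0,0,255,6,0,0,0,255,7,0,0,0,255,8,0,0,0,255,8.5,0,0,0,255,9,0,0,0,255,9.5,0,0,0,255,10,0,0,0,255]

```text
time_s: 5.3
position: [0.4665, 0.0339, 0.0536]
ee_rot: [[0.272, 0.962, -0.001], [0.962, -0.272, 0.001], [0.001, -0.002, -1.0]]
ft_force: [-0.4, -4.5, 0.8]
grip_width: 0.0001
```

```bash
python3 - <<'E'
from h import *
o=st();print((np.array(o['position'])-K0)@PY)
E
```

```text
t 5.3 p [466.5  33.9  53.6] head 74.2 q [-5.000e+00 -6.500e+00  1.218e+02  1.000e-01  6.470e+01  1.080e+01] F [-0.36 -4.49  0.75] M [-0.787  0.058 -0.01 ] w 0.1
-0.14726369184141544
```

Request:
arm_command:
  motion: [0.3,0,0,0,255,0.6,0,0,0,255,0.9,0,0,0,255,1.2,0,0,0,255,1.5,0,0,0,255,1.7,0,0,0,255,1.9,0,0,0,255,2,0,0,0,255,2,0,0,0,255,2,0,0,0,255]

```text
time_s: 6.55
position: [0.4665, 0.034, 0.0536]
ee_rot: [[0.272, 0.962, -0.003], [0.962, -0.272, -0.003], [-0.004, -0.002, -1.0]]
ft_force: [-3.5, -11.3, 2.2]
grip_width: 0.0001
```

```bash
python3 - <<'E'
from h import *
o=st();print((np.array(o['position'])-K0)@PY)
E
```

```text
t 6.55 p [466.5  34.   53.6] head 74.23 q [ -4.9  -6.4 121.8  -0.2  64.8  11. ] F [ -3.53 -11.29   2.22] M [-1.763  0.377  0.032] w 0.1
-0.14714757277933763
```

The position stays put while the force rises to 12 N, so the tray is at its hard stop. I'll back off, rise and look.

Request:
arm_command:
  motion: [-10,0,0,0,255,-25,0,0,0,255,-40,0,0,0,255,-45,0,-10,0,255,-45,0,-40,0,255,-60,0,-80,-5,255,-80,0,-120,-15,255,-100,0,-160,-25,200,-120,0,-190,-35,150,-120,0,-190,-45,90]

```text
time_s: 7.8
position: [0.4357, -0.0825, 0.2487]
ee_rot: [[-0.492, 0.871, 0.004], [0.871, 0.492, -0.005], [-0.007, 0.001, -1.0]]
ft_force: [0.9, 0.5, 0.3]
grip_width: 0.0523
```

```bash
python3 - <<'E'
from h import *
st()
shot('top','top3',(165,190,293,286),6);shot('side','side3',(190,120,290,230),5)
E
```

```text
t 7.8 p [435.7 -82.5 248.7] head 119.44 q [-20.2 -23.5 115.8  -0.2  87.4 -49.7] F [0.92 0.49 0.26] M [-0.004 -0.051  0.006] w 52.3
```

View pics/side3.png

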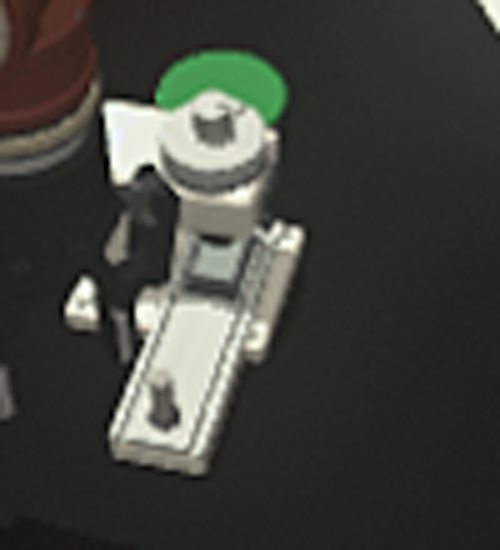

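View pics/top3.png

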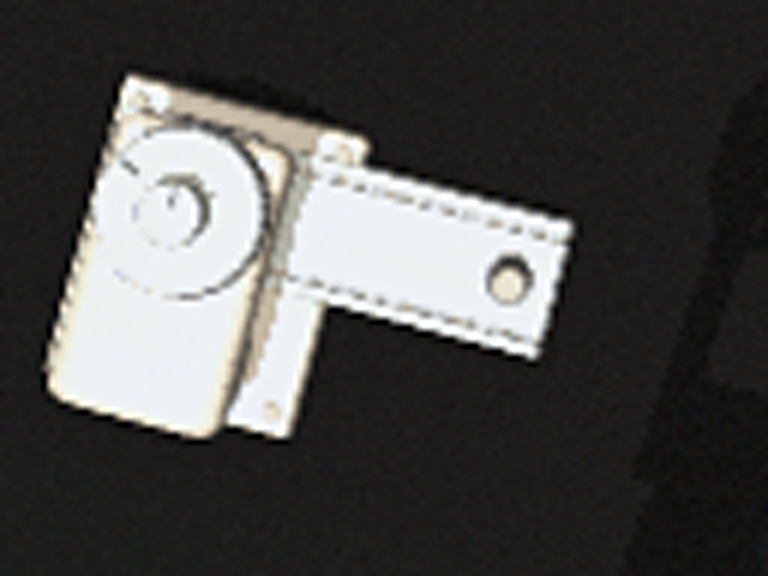

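The tray's end is now flush with the rail's end and the post top is at (510,283) in the top crop. Next I'll enlarge the block in the side view and estimate its height by projecting candidate edges.

```bash
python3 - <<'E'
from h import *
t=L('top3');s=L('side3')
p=atz(t,*tc(510,283),.0665);ps=atz(s,*sc(161,376),.0665)
k=atz(t,*tc(168,215),.172);ks=atz(s,*sc(213,108),.172)
print(p,ps,k,ks)
for a,b in((p,k),(ps,ks)):print(np.linalg.norm((a-b)[:2]),np.degrees(np.arctan2(*(b-a)[:2])))
save(s['color'][:,:,::-1],'side3z',(222,160,252,190),20)
im=s['color'][:,:,::-1].copy()
E
```

```text
[0.47143335 0.0502296  0.0665    ] [0.47308891 0.05186942 0.0665    ] [0.50618766 0.17632121 0.172     ] [0.50975067 0.17235837 0.172     ]
0.13079356611079312 15.409671220583304
0.12594313893632456 16.923687772217868
```

View pics/side3z.png

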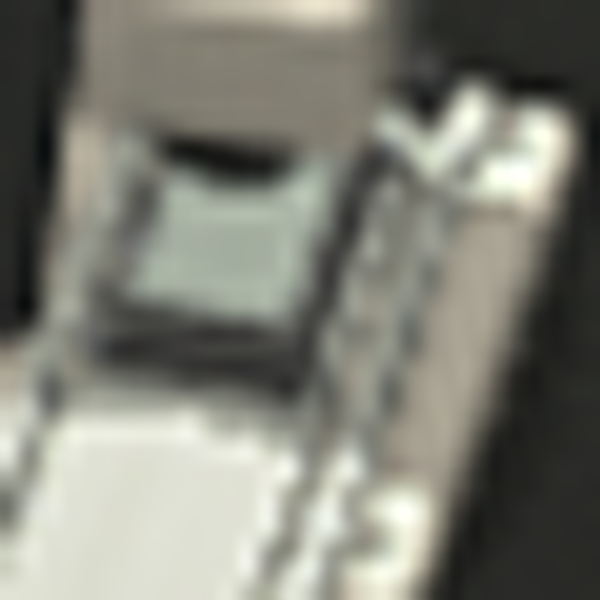

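```bash
python3 - <<'E'
from h import *
s=L('side3');A=np.radians(15.95)
PY=np.array([np.sin(A),np.cos(A),0]);PX=np.array([np.cos(A),-np.sin(A),0])
P=np.array([.4722,.051,0]);O=P+.130*PY;print('O',O)
z=lambda p:((proj(s,p)-[222,160]+.5)*20-.5).round(0)
# reference rail/tray end & post
print('post', (proj(s,P+[0,0,.0665])-[190,120]+.5)*5)
for h in(0,8,12,16,20):
    b=O-.022*PY+[0,0,.0265+h/1e3]
    print(h,z(b-.017*PX),z(b),z(b+.017*PX))
for zz in(.040,.045,.05,.058):
    b=O+[0,0,zz];print('foot',zz,z(b-.013*PY),z(b))
E
```

```text
O [0.50792379 0.17599524 0.        ]
post [160.0025936  377.67237115]
0 [105. 346.] [205. 364.] [306. 382.]
8 [103. 313.] [203. 332.] [304. 350.]
12 [101. 297.] [202. 315.] [303. 333.]
16 [100. 280.] [201. 299.] [302. 317.]
20 [ 98. 264.] [200. 282.] [301. 300.]
foot 0.04 [216. 269.] [238. 212.]
foot 0.045 [215. 248.] [236. 191.]
foot 0.05 [214. 228.] [235. 170.]
foot 0.058 [212. 194.] [233. 137.]
```

```bash
python3 - <<'E'
from h import *
s=L('side3');g=cv2.cvtColor(s['color'],cv2.COLOR_RGB2GRAY)
print(np.arange(228,240))
for r in range(164,184): print(r,g[r,226:242], 20*(r-160)+10)
E
```

```text
[228 229 230 231 232 233 234 235 236 237 238 239]
164 [117 128 125 124 125 125 126 125 126 126 127 128 128 129 114  84] 90
165 [128 126 118 117 122 124 127 127 128 127 127 127 126 128 127 135] 110
166 [157 136 123  99  90 102 108 112 115 117 122 126 125 129 132 186] 130
167 [174 156 150 108  45  23  30  41  57  67  88 125 129 121  83 108] 150
168 [171 159 133 120 106  88  53  33  32  42  95 152 139  97  59  85] 170
169 [164 157 110  92 153 163 130 116 115 124 167 186 134  77  85 138] 190
170 [154 157 101  94 161 178 178 179 180 178 176 176 121  57 108 128] 210
171 [148 127  98 122 164 172 171 170 170 171 175 153 104  55 130 123] 230
172 [149 125 116 149 169 170 169 168 169 170 177 128  73  84 155 128] 250
173 [134 117 120 165 177 173 171 169 170 172 174 122  59 117 128 123] 270
174 [115  89 124 154 160 165 169 175 176 178 155 110  64 142 139 138] 290
175 [116  81  74  83  94 117 131 149 154 162 127  78  82 146 149 149] 310
176 [108  87  70  65  66  65  58  65  69  90  94  67 122 123 130 145] 330
177 [ 99  59  46  51  58  61  65  66  67  68  67  65 137 135 143 146] 350
178 [117  94  82  78  69  56  53  50  50  54  58  71 117 145 154 127] 370
179 [148 144 133 127 116 102 102  99  84  68  52  94  97 140 151 102] 390
180 [183 180 180 180 182 189 161 145 136 119 106 123 102 136 147 110] 410
181 [233 233 232 231 233 238 203 179 185 156 144 131 117 142 127 136] 430
182 [225 225 223 223 225 228 230 232 236 201 188 131 146 186 132 140] 450
183 [223 223 220 220 223 224 224 225 226 233 237 147 193 233 152 136] 470
```

```bash
python3 - <<'E'
from h import *
to([.5075,.1755,.225],193)
E
```

```text
t 7.9 p [434.7 -81.4 245.6] head 119.17 q [-20.1 -23.4 116.   -0.2  87.3 -49.3] F [-0.18 -0.03 -0.01] M [0.06  0.035 0.026] w 55.3
shift [188.9 188.8  19.7] spin -73.83
```

Request:
arm_command:
  motion: [25,25,0,-9,90,50,50,0,-18,90,75,75,0,-27,90,100,100,0,-36,90,125,125,0,-45,90,150,150,5,-54,90,175,175,10,-63,90,189,189,15,-70,90,189,189,20,-74,90,189,189,20,-74,90]

```text
time_s: 9.15
position: [0.5069, 0.1761, 0.2237]
ee_rot: [[-0.974, -0.226, -0.003], [-0.226, 0.974, -0.004], [0.003, -0.003, -1.0]]
ft_force: [-0.3, 0.4, 0.2]
grip_width: 0.0551
```

```bash
python3 - <<'E'
from h import *
to([.5075,.1755,.176],193)
shot('top','top4',(165,190,293,286),6);shot('side','side4',(190,100,290,200),6)
E
```

```text
t 9.15 p [506.9 176.1 223.7] head -166.96 q [ 11.3  -8.  105.7  -0.2  82.5 -91.7] F [-0.27  0.39  0.2 ] M [-0.041  0.035 -0.012] w 55.1
shift [-0.6 -0.6 47.7] spin 0.04
```

View pics/side4.png

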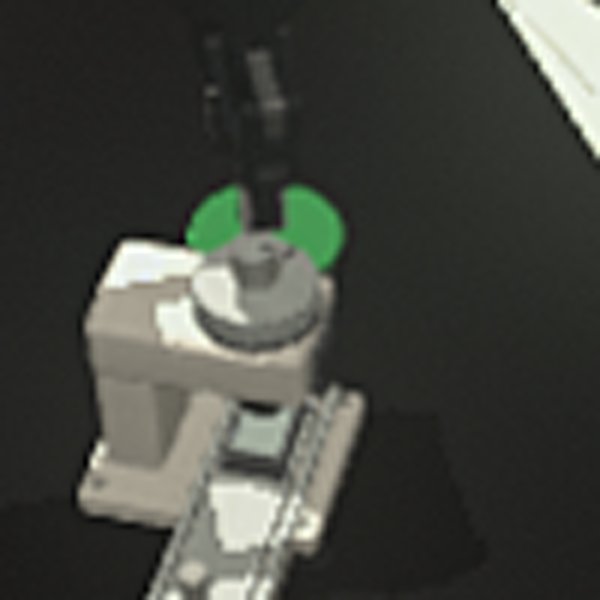

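The open jaws stand above the knob along y. Descending, then closing lightly.

Request:
arm_command:
  motion: [-0.6,-0.6,15,0,90,-0.6,-0.6,30,0,90,-0.6,-0.6,42,0,90,-0.6,-0.6,50,0,90,-0.6,-0.6,50.5,0,90,-0.6,-0.6,50.5,0,90,-0.6,-0.6,50.5,0,90,-0.6,-0.6,50.5,0,90,-0.6,-0.6,50.5,0,90,-0.6,-0.6,50.5,0,90]

```text
time_s: 10.5
position: [0.508, 0.1751, 0.1741]
ee_rot: [[-0.974, -0.225, -0.001], [-0.225, 0.974, -0.003], [0.002, -0.003, -1.0]]
ft_force: [-0.2, -0.5, -0.6]
grip_width: 0.0555
```

```bash
python3 - <<'E'
from h import *
to([.5075,.1755,.173],193)
shot('top','top5',(165,190,293,286),6);shot('side','side5',(190,100,290,200),6)
E
```

```text
t 10.5 p [508.  175.1 174.1] head -166.98 q [ 11.2  -5.5 108.3  -0.2  77.4 -91.8] F [-0.23 -0.5  -0.63] M [-0.024 -0.065  0.015] w 55.5
shift [0.4 0.5 1.1] spin 0.02
```

View pics/side5.png

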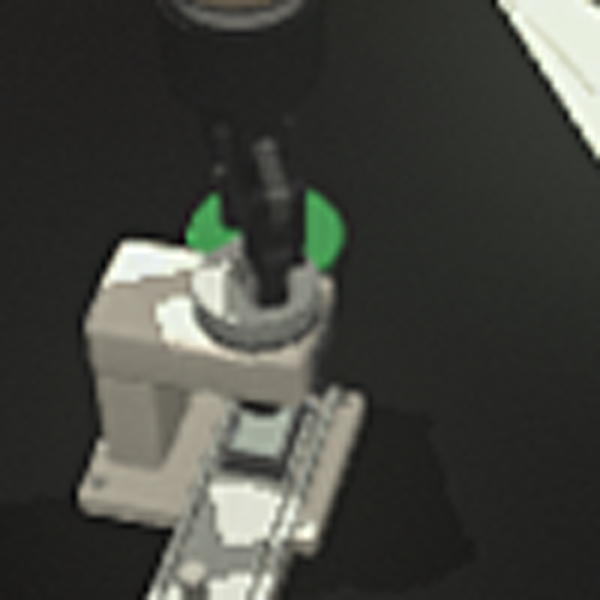

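View pics/top5.png

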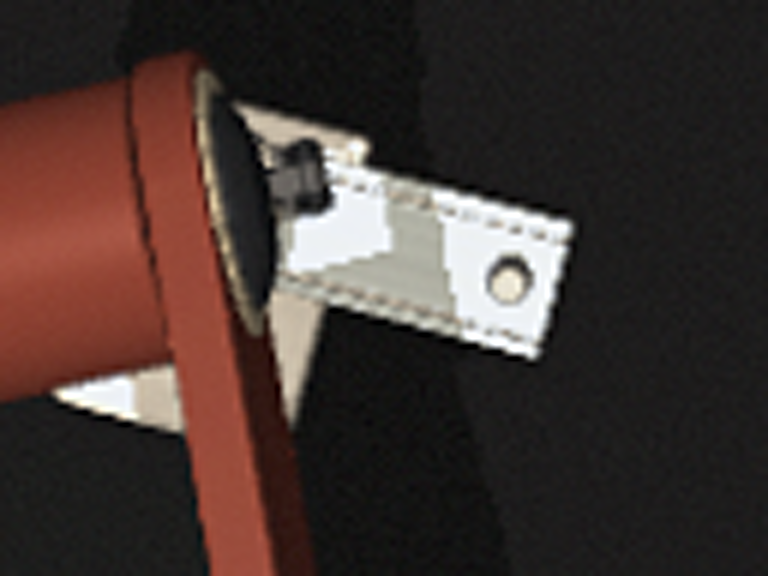

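Request:
arm_command:
  motion: [0,0,0,0,110,0,0,0,0,125,0,0,0,0,140,0,0,0,0,155,0,0,0,0,170,0,0,0,0,185,0,0,0,0,200,0,0,0,0,220,0,0,0,0,255,0,0,0,0,255]
  squeeze: 25

```text
time_s: 11.85
position: [0.5078, 0.1759, 0.1743]
ee_rot: [[-0.974, -0.226, -0.001], [-0.226, 0.974, -0.002], [0.002, -0.001, -1.0]]
ft_force: [-2.1, 5.1, 1.5]
grip_width: 0.023
```

```bash
python3 - <<'E'
from h import *
to([.5075,.1755,.173],193)
for i in range(4): grab_frame('top');st()
E
```

```text
t 11.85 p [507.8 175.9 174.3] head -166.96 q [ 1.120e+01 -5.500e+00  1.083e+02 -1.000e-01  7.740e+01 -9.180e+01] F [-2.14  5.06  1.46] M [ 0.866  0.339 -0.053] w 23.0
shift [ 0.4 -0.3  1.3] spin 0.04
t 11.9 p [507.8 175.9 174.3] head -166.96 q [ 1.120e+01 -5.500e+00  1.083e+02 -1.000e-01  7.740e+01 -9.180e+01] F [-2.74  5.1   1.16] M [0.881 0.307 0.032] w 22.7
t 11.95 p [507.9 175.9 174.4] head -166.96 q [ 1.120e+01 -5.500e+00  1.083e+02 -1.000e-01  7.740e+01 -9.180e+01] F [-2.28  4.75  0.73] M [0.808 0.262 0.043] w 23.3
t 12.0 p [507.8 175.9 174.3] head -166.96 q [ 1.120e+01 -5.500e+00  1.083e+02 -1.000e-01  7.740e+01 -9.180e+01] F [-2.1   5.97  1.66] M [ 0.887  0.348 -0.039] w 22.7
t 12.05 p [507.8 175.9 174.3] head -166.96 q [ 1.120e+01 -5.500e+00  1.083e+02 -1.000e-01  7.740e+01 -9.180e+01] F [-1.58  4.81  2.09] M [0.893 0.335 0.022] w 23.0
```

The grip opening is 23 mm, on the knob, and the jaws shifted by 0.8 mm to centre on it. I'll turn the first 60° clockwise with a firmer grip; contact can't come before 82°.

Request:
arm_command:
  motion: [0,0,0,0,255,0,0,0,5,255,0,0,0,12,255,0,0,0,19,255,0,0,0,26,255,0,0,0,33,255,0,0,0,40,255,0,0,0,47,255,0,0,0,54,255,0,0,0,60,255]
  squeeze: 60

```text
time_s: 13.3
position: [0.5078, 0.1759, 0.1745]
ee_rot: [[-0.68, 0.733, -0.001], [0.733, 0.68, -0.002], [-0.0, -0.002, -1.0]]
ft_force: [-1.8, 3.3, 1.4]
grip_width: 0.0217
```

```bash
python3 - <<'E'
from h import *
st();m=[]
for i in range(8): shot('side','side6',(190,100,290,200),6);m.append(st()['wrist_torque'])
print(np.mean(m,0),np.std(m,0))
E
```

```text
t 13.3 p [507.8 175.9 174.5] head 132.86 q [ 1.120e+01 -5.600e+00  1.082e+02 -1.000e-01  7.740e+01 -3.160e+01] F [-1.77  3.28  1.36] M [0.411 0.371 0.088] w 21.7
t 13.35 p [507.8 175.8 174.5] head 132.74 q [ 1.120e+01 -5.600e+00  1.082e+02 -1.000e-01  7.740e+01 -3.150e+01] F [-2.29  2.41  1.38] M [ 0.406  0.3   -0.077] w 21.8
t 13.4 p [507.8 175.9 174.5] head 133.04 q [ 1.120e+01 -5.500e+00  1.082e+02 -1.000e-01  7.740e+01 -3.180e+01] F [-1.87  2.74  1.93] M [ 0.482  0.387 -0.096] w 21.5
t 13.45 p [507.8 175.8 174.5] head 133.11 q [ 1.120e+01 -5.600e+00  1.082e+02 -1.000e-01  7.740e+01 -3.190e+01] F [-2.04  2.49  2.74] M [ 0.387  0.365 -0.075] w 21.3
t 13.5 p [507.8 175.8 174.5] head 133.12 q [ 1.120e+01 -5.500e+00  1.082e+02 -1.000e-01  7.740e+01 -3.190e+01] F [-2.97  2.58  1.83] M [ 0.378  0.393 -0.128] w 21.5
t 13.55 p [507.8 175.8 174.5] head 133.11 q [ 1.120e+01 -5.600e+00  1.082e+02 -1.000e-01  7.740e+01 -3.190e+01] F [-2.7   3.05  2.08] M [ 0.38   0.377 -0.101] w 21.4
t 13.6 p [507.8 175.9 174.5] head 133.1 q [ 1.120e+01 -5.500e+00  1.082e+02 -1.000e-01  7.740e+01 -3.190e+01] F [-2.51  3.49  3.32] M [ 0.375  0.442 -0.097] w 21.4
t 13.65 p [507.8 175.8 174.5] head 133.09 q [ 1.120e+01 -5.500e+00  1.082e+02 -1.000e-01  7.740e+01 -3.190e+01] F [-1.75  2.87  3.56] M [0.443 0.44  0.018] w 21.6
t 13.7 p [507.8 175.8 174.5] head 133.08 q [ 1.120e+01 -5.500e+00  1.082e+02 -1.000e-01  7.740e+01 -3.190e+01] F [-2.43  2.18  3.43] M [ 0.387  0.484 -0.063] w 21.6
[ 0.40468616  0.39859311 -0.07746765] [0.03591825 0.05288226 0.0404741 ]
```

View pics/side6.png

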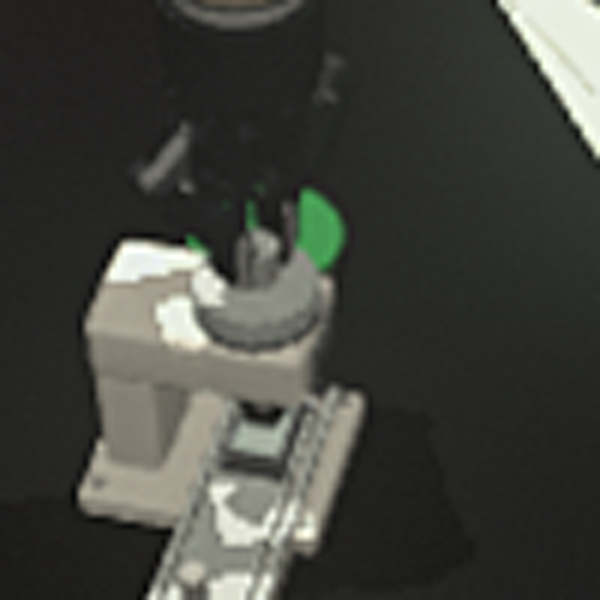

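The knob turned 60°, matching the tool, and the foot has come down. Next I'll turn up to a slow end and check how well the torque reads.

Request:
arm_command:
  motion: [0,0,0,2,255,0,0,0,5,255,0,0,0,8,255,0,0,0,10,255,0,0,0,12,255,0,0,0,13,255,0,0,0,14,255,0,0,0,15,255,0,0,0,16,255,0,0,0,17,255]

```text
time_s: 14.95
position: [0.5078, 0.1758, 0.1745]
ee_rot: [[-0.439, 0.899, -0.001], [0.899, 0.439, -0.002], [-0.001, -0.002, -1.0]]
ft_force: [-2.2, 1.5, 3.0]
grip_width: 0.0217
```

```bash
cat >>h.py <<'E'
def tq(n):
    def g():
        o=get_obs();R=np.array(o['ee_rot']);return [o['wrist_torque'][2],o['tau'][5],np.degrees(np.arctan2(R[1,0],R[0,0])),o['qpos'][5]]
    m=[g()]
    for i in range(n): grab_frame('side');m.append(g())
    m=np.array(m);print(m.round(3));print(m.mean(0).round(3))
E
python3 - <<'E'
from h import *
st();tq(5)
E
```

```text
t 14.95 p [507.8 175.8 174.5] head 116.02 q [ 1.120e+01 -5.500e+00  1.082e+02 -1.000e-01  7.740e+01 -1.480e+01] F [-2.2   1.5   2.98] M [0.366 0.453 0.123] w 21.7
[[ 1.23000e-01  9.00000e-03  1.16019e+02 -1.48000e+01]
 [ 1.40000e-02  8.60000e-02  1.15997e+02 -1.47770e+01]
 [-5.20000e-02  5.40000e-02  1.16043e+02 -1.48260e+01]
 [ 7.00000e-03  1.40000e-02  1.16061e+02 -1.48450e+01]
 [ 2.30000e-02  1.00000e-03  1.16066e+02 -1.48500e+01]
 [-3.80000e-02 -3.00000e-03  1.16072e+02 -1.48550e+01]]
[ 1.30000e-02  2.70000e-02  1.16043e+02 -1.48250e+01]
```

```bash
cat >>h.py <<'E'
def fa(n,out):
    a=np.mean([grab_frame('side')['color'].astype(float).mean(2) for i in range(n)],0);np.save(out+'.npy',a)
    g=a[164:178,228:240];print(np.arange(228,240));
    for r in range(14): print(164+r,g[r].round(0).astype(int))
    return a
E
python3 - <<'E'
from h import *
a=L('side6')['color'].astype(float).mean(2)[164:178,228:240].round(0).astype(int);print(a)
fa(3,'a77');st()
E
```

```text
[[120 120 121 121 122 121 123 123 123 123 124 126]
 [114 113 119 121 123 123 123 124 123 123 123 126]
 [120  97  89 100 112 116 116 115 120 124 123 127]
 [147 104  41  33  65  86  87  76  89 105 121 120]
 [130 112  64  25  36  63  60  34  16  77 117  99]
 [109  99  77  35  24  26  27  23  42 137 124  78]
 [ 99  98 128  98  80  64  55  48 111 167 123  56]
 [ 97 122 168 159 151 137 129 125 165 157 103  53]
 [115 147 167 171 171 172 173 174 178 128  72  81]
 [118 161 174 170 169 168 167 169 170 120  57 115]
 [121 150 156 161 165 170 172 174 151 109  62 139]
 [ 73  80  93 116 128 144 150 158 124  75  81 143]
 [ 68  62  64  63  56  64  68  88  91  65 120 120]
 [ 44  49  55  59  63  64  63  65  65  62 135 131]]
[228 229 230 231 232 233 234 235 236 237 238 239]
164 [120 120 121 121 122 122 123 123 122 123 124 125]
165 [114 114 118 121 123 123 123 124 123 122 124 125]
166 [120 104  92 100 111 115 114 116 122 125 124 127]
167 [147 115  52  32  68  91  96  89  94 107 123 121]
168 [130 112  63  25  45  80  87  52  24  50 111 100]
169 [108 100  78  37  28  39  34  28  22  76 102  81]
170 [ 99  99 130  89  33  21  20  49  50 129 113  58]
171 [ 97 122 169 149 113 106 106 124 129 142 107  55]
172 [115 147 168 173 176 177 178 177 181 131  73  82]
173 [118 161 173 170 169 168 168 170 171 121  57 114]
174 [123 150 156 161 166 170 172 175 152 109  62 139]
175 [ 72  81  92 115 128 145 150 158 124  76  81 143]
176 [ 68  63  64  63  56  64  68  88  92  65 120 120]
177 [ 45  49  56  59  62  65  64  65  66  63 135 131]
t 15.35 p [507.8 175.8 174.5] head 116.08 q [ 1.120e+01 -5.600e+00  1.082e+02 -1.000e-01  7.740e+01 -1.490e+01] F [-2.47  1.37  3.33] M [ 0.323  0.499 -0.006] w 21.6
```

The foot's lower edge now shows clearly against the block, at about row 171. Once it touches, it will stop moving down. I'll step on and track it.

Request:
arm_command:
  motion: [0,0,0,3,255,0,0,0,7,255,0,0,0,11,255,0,0,0,14,255,0,0,0,17,255,0,0,0,19,255,0,0,0,21,255,0,0,0,22,255,0,0,0,23,255,0,0,0,23,255]

```text
time_s: 16.6
position: [0.5078, 0.1758, 0.1745]
ee_rot: [[-0.053, 0.999, -0.001], [0.999, 0.053, -0.002], [-0.002, -0.002, -1.0]]
ft_force: [-3.7, 1.8, 3.9]
grip_width: 0.0216
```

```bash
python3 - <<'E'
from h import *
st();fa(4,'a100')
E
```

```text
t 16.6 p [507.8 175.8 174.5] head 93.06 q [ 1.120e+01 -5.600e+00  1.082e+02 -1.000e-01  7.740e+01  8.200e+00] F [-3.74  1.76  3.95] M [ 0.388  0.559 -0.037] w 21.6
[228 229 230 231 232 233 234 235 236 237 238 239]
164 [121 120 121 122 122 122 123 123 123 123 124 126]
165 [113 113 117 120 122 122 122 123 123 123 124 125]
166 [120 103  96 100 109 114 113 116 122 124 124 127]
167 [146 119  69  43  77  91  94  91  95 107 123 121]
168 [129 119  69  36  75  94  93  63  30  52 112 100]
169 [109  91  56  26  45  66  62  40  26  61  98  82]
170 [100 104  83  35  27  30  30  28  31 107 104  60]
171 [ 98 127 136 101  50  34  34  48 103 141 110  55]
172 [116 149 174 162 126 113 114 124 172 134  74  83]
173 [118 162 175 174 176 177 177 177 175 122  58 115]
174 [122 150 156 162 167 173 174 176 152 109  62 140]
175 [ 73  80  92 115 128 145 151 158 125  76  80 143]
176 [ 68  63  63  63  57  64  67  88  92  65 120 121]
177 [ 45  49  55  59  62  65  64  65  66  63 135 131]
```

```bash
cat >>h.py <<'E'
def cmpa(*ns):
    z=np.load('side0.npz')
    for n in ns:
        a=np.load(n+'.npy');print(n,'S',a[169:175,229:238].sum().round(0),'cols',a[169:175,229:238].sum(0).round(0).astype(int))
E
python3 - <<'E'
from h import *
np.save('a60.npy',L('side6')['color'].astype(float).mean(2));np.save('a0.npy',L('side5')['color'].astype(float).mean(2))
cmpa('a0','a60','a77','a100')
E
```

```text
a0 S 8432.0 cols [ 761  963 1000  965  955  959  971 1002  857]
a60 S 7008.0 cols [776 869 795 760 737 724 712 818 817]
a77 S 6613.0 cols [779 876 779 684 681 678 724 705 707]
a100 S 5919.0 cols [782 780 659 592 592 590 592 658 673]
```

Request:
arm_command:
  motion: [0,0,0,1,255,0,0,0,3,255,0,0,0,5,255,0,0,0,6,255,0,0,0,7,255,0,0,0,8,255,0,0,0,8.5,255,0,0,0,9,255,0,0,0,9.5,255,0,0,0,10,255]

```text
time_s: 18.05
position: [0.5077, 0.1758, 0.1745]
ee_rot: [[0.121, 0.993, -0.002], [0.993, -0.121, -0.002], [-0.002, -0.001, -1.0]]
ft_force: [-3.1, 1.7, 3.3]
grip_width: 0.0216
```

```bash
python3 - <<'E'
from h import *
st();fa(3,'a110');cmpa('a110')
E
```

```text
t 18.05 p [507.7 175.8 174.5] head 83.04 q [ 1.120e+01 -5.600e+00  1.083e+02 -1.000e-01  7.740e+01  1.820e+01] F [-3.05  1.7   3.33] M [0.356 0.661 0.147] w 21.6
[228 229 230 231 232 233 234 235 236 237 238 239]
164 [121 120 121 121 122 122 123 122 123 123 124 126]
165 [113 113 117 121 122 123 123 123 123 123 124 126]
166 [120 102  96 100 109 114 113 116 121 124 124 127]
167 [146 119  69  43  76  90  92  92  95 106 123 122]
168 [129 118  69  35  74  97 101  75  35  53 113 100]
169 [109  91  56  26  46  80  89  57  29  49  96  83]
170 [100 103  83  36  28  38  34  29  25  70  90  61]
171 [ 98 127 138  87  40  25  21  48  52 102  99  58]
172 [116 149 175 147 118 109 105 125 133 113  78  83]
173 [118 162 176 175 177 178 178 179 178 125  59 115]
174 [122 150 156 162 167 173 174 176 153 109  63 139]
175 [ 73  80  92 115 128 145 151 158 124  75  81 143]
176 [ 68  63  63  63  57  64  68  89  92  65 120 121]
177 [ 45  50  56  59  63  65  64  64  65  63 135 131]
a110 S 5732.0 cols [782 785 633 577 602 601 614 570 568]
```

Request:
arm_command:
  motion: [0,0,0,0.5,255,0,0,0,1,255,0,0,0,1.5,255,0,0,0,2,255,0,0,0,2.5,255,0,0,0,3,255,0,0,0,3.5,255,0,0,0,4,255,0,0,0,4.5,255,0,0,0,5,255]

```text
time_s: 19.45
position: [0.5077, 0.1758, 0.1745]
ee_rot: [[0.208, 0.978, -0.002], [0.978, -0.208, -0.002], [-0.002, -0.001, -1.0]]
ft_force: [-3.5, 1.9, 4.5]
grip_width: 0.0216
```

```bash
python3 - <<'E'
from h import *
st();fa(3,'a115');cmpa('a110','a115')
E
```

```text
t 19.45 p [507.7 175.8 174.5] head 78.02 q [ 1.120e+01 -5.600e+00  1.082e+02 -1.000e-01  7.740e+01  2.320e+01] F [-3.47  1.89  4.51] M [0.378 0.652 0.101] w 21.6
[228 229 230 231 232 233 234 235 236 237 238 239]
164 [121 120 121 122 122 122 123 123 123 123 124 125]
165 [114 113 117 120 122 123 123 123 123 123 124 125]
166 [120 103  99 101 109 114 113 116 121 124 124 127]
167 [146 119  77  49  76  90  92  93  95 106 123 121]
168 [129 118  72  38  78  98 101  75  36  53 113 101]
169 [109  90  57  25  56  83  88  58  31  49  96  83]
170 [100 104  83  38  29  39  35  31  27  72  91  61]
171 [ 98 127 138  79  23  23  23  22  46 103  99  58]
172 [115 149 176 138 108  87  99 108 128 115  78  83]
173 [118 162 176 177 180 159 170 181 179 125  59 115]
174 [122 150 156 163 168 174 175 177 153 109  62 139]
175 [ 73  81  91 116 128 145 151 158 124  76  81 144]
176 [ 68  63  63  63  56  64  67  89  92  65 120 121]
177 [ 45  49  55  60  62  65  64  65  65  64 135 131]
a110 S 5732.0 cols [782 785 633 577 602 601 614 570 568]
a115 S 5621.0 cols [782 786 620 564 564 591 578 564 573]
```

Request:
arm_command:
  motion: [0,0,0,0.5,255,0,0,0,1,255,0,0,0,1.5,255,0,0,0,2,255,0,0,0,2.5,255,0,0,0,3,255,0,0,0,3.5,255,0,0,0,4,255,0,0,0,4.5,255,0,0,0,5,255]

```text
time_s: 20.85
position: [0.5077, 0.1758, 0.1745]
ee_rot: [[0.292, 0.956, -0.002], [0.956, -0.292, -0.002], [-0.002, -0.001, -1.0]]
ft_force: [-4.1, 2.3, 3.8]
grip_width: 0.0214
```

```bash
python3 - <<'E'
from h import *
st();fa(3,'a120');cmpa('a120')
E
```

```text
t 20.85 p [507.7 175.8 174.5] head 73.0 q [ 1.120e+01 -5.600e+00  1.083e+02 -1.000e-01  7.740e+01  2.820e+01] F [-4.07  2.28  3.8 ] M [0.367 0.647 0.166] w 21.4
[228 229 230 231 232 233 234 235 236 237 238 239]
164 [122 120 121 121 122 122 123 123 123 123 124 125]
165 [114 112 116 119 122 123 123 123 123 122 124 126]
166 [119 102 101 108 111 114 113 116 121 124 124 127]
167 [146 118  85  74  83  89  92  92  95 107 123 121]
168 [130 118  71  37  77  97 100  78  38  53 113 101]
169 [109  91  57  26  56  82  92  67  35  49  97  83]
170 [101 104  74  29  29  38  52  40  27  60  87  62]
171 [ 98 128 128  71  25  25  25  21  48  89  92  58]
172 [115 149 177 141  89  78  80 100 129 116  79  82]
173 [118 162 177 178 159 151 151 173 180 125  59 116]
174 [122 150 157 163 170 176 177 179 154 110  63 139]
175 [ 72  81  92 115 128 146 151 158 125  75  81 143]
176 [ 68  63  63  63  57  64  68  89  92  65 120 121]
177 [ 45  49  55  60  62  64  64  65  65  64 135 131]
a120 S 5516.0 cols [785 769 608 528 549 576 580 572 549]
```

Request:
arm_command:
  motion: [0,0,0,0.5,255,0,0,0,1,255,0,0,0,1.5,255,0,0,0,2,255,0,0,0,2.5,255,0,0,0,3,255,0,0,0,3.5,255,0,0,0,4,255,0,0,0,4.5,255,0,0,0,5,255]

```text
time_s: 22.25
position: [0.5077, 0.1758, 0.1745]
ee_rot: [[0.375, 0.927, -0.002], [0.927, -0.375, -0.001], [-0.002, -0.001, -1.0]]
ft_force: [-3.8, 2.2, 3.9]
grip_width: 0.0217
```

```bash
python3 - <<'E'
from h import *
st();fa(3,'a125');cmpa('a120','a125')
E
```

```text
t 22.25 p [507.7 175.8 174.5] head 67.98 q [ 1.120e+01 -5.600e+00  1.083e+02 -1.000e-01  7.740e+01  3.320e+01] F [-3.83  2.16  3.86] M [0.394 0.689 0.121] w 21.7
[228 229 230 231 232 233 234 235 236 237 238 239]
164 [121 121 121 121 122 122 123 123 122 123 124 126]
165 [114 112 116 120 122 122 123 123 123 122 124 125]
166 [119 102 101 108 111 113 113 115 121 124 124 127]
167 [145 118  86  74  82  88  91  95  96 106 123 121]
168 [130 118  71  37  81  98  99  83  42  52 113 101]
169 [109  91  57  26  68  89  93  67  36  50  97  83]
170 [101 105  76  30  36  51  56  40  27  55  85  63]
171 [ 98 129 112  51  22  26  27  22  48  82  90  59]
172 [116 151 157 124  90  64  51  94 130 116  79  83]
173 [118 163 178 180 163 137 127 168 181 126  60 115]
174 [122 150 157 164 170 177 179 180 154 109  62 139]
175 [ 73  81  92 115 129 146 152 158 125  76  81 143]
176 [ 68  63  63  63  56  64  68  88  92  66 120 121]
177 [ 45  50  55  60  63  64  64  65  65  63 135 132]
a120 S 5516.0 cols [785 769 608 528 549 576 580 572 549]
a125 S 5413.0 cols [790 738 575 549 545 534 570 575 538]
```

Request:
arm_command:
  motion: [0,0,0,0.5,255,0,0,0,1,255,0,0,0,1.5,255,0,0,0,2,255,0,0,0,2.5,255,0,0,0,3,255,0,0,0,3.5,255,0,0,0,4,255,0,0,0,4.5,255,0,0,0,5,255]

```text
time_s: 23.65
position: [0.5077, 0.1758, 0.1745]
ee_rot: [[0.454, 0.891, -0.002], [0.891, -0.454, -0.001], [-0.002, -0.001, -1.0]]
ft_force: [-3.9, 2.6, 3.4]
grip_width: 0.0217
```

```bash
python3 - <<'E'
from h import *
st();fa(3,'a130');cmpa('a130')
E
```

```text
t 23.65 p [507.7 175.8 174.5] head 62.97 q [ 1.120e+01 -5.600e+00  1.083e+02 -1.000e-01  7.740e+01  3.820e+01] F [-3.91  2.64  3.41] M [0.395 0.714 0.095] w 21.7
[228 229 230 231 232 233 234 235 236 237 238 239]
164 [121 120 121 121 122 121 123 123 123 123 124 125]
165 [113 112 117 120 122 122 123 123 123 123 123 125]
166 [120 102 101 108 111 113 113 115 121 124 124 127]
167 [146 117  88  74  82  89  91  98  97 106 123 122]
168 [128 122  79  40  81  98  98  90  48  52 113 101]
169 [108 101  65  24  69  93  94  66  35  49  97  83]
170 [101 105  70  24  36  63  61  40  28  55  85  62]
171 [ 99 129 106  46  24  27  27  25  50  83  90  58]
172 [116 152 159 107  79  66  56  52 119 118  80  83]
173 [118 163 180 159 152 138 130 129 166 127  61 115]
174 [122 150 158 165 171 178 180 182 156 110  63 139]
175 [ 73  80  93 116 129 146 152 159 125  76  81 143]
176 [ 68  63  64  63  57  64  68  88  92  65 120 120]
177 [ 45  49  56  59  62  65  64  65  66  63 135 131]
a130 S 5299.0 cols [801 738 525 531 566 549 494 553 542]
```

Request:
arm_command:
  motion: [0,0,0,0.5,255,0,0,0,1,255,0,0,0,1.5,255,0,0,0,2,255,0,0,0,2.5,255,0,0,0,3,255,0,0,0,3.5,255,0,0,0,4,255,0,0,0,4.5,255,0,0,0,5,255]

```text
time_s: 25.05
position: [0.5077, 0.1758, 0.1745]
ee_rot: [[0.531, 0.848, -0.002], [0.848, -0.531, -0.001], [-0.002, -0.001, -1.0]]
ft_force: [-4.4, 1.5, 4.1]
grip_width: 0.0217
```

```bash
python3 - <<'E'
from h import *
st();fa(3,'a135');cmpa('a130','a135')
E
```

```text
t 25.05 p [507.7 175.8 174.5] head 57.95 q [ 1.120e+01 -5.600e+00  1.083e+02 -1.000e-01  7.740e+01  4.330e+01] F [-4.35  1.47  4.1 ] M [0.435 0.795 0.103] w 21.7
[228 229 230 231 232 233 234 235 236 237 238 239]
164 [121 120 122 121 122 121 123 123 123 123 124 125]
165 [113 112 117 120 121 123 122 123 123 123 123 125]
166 [119 102 101 108 110 113 112 115 120 123 123 127]
167 [146 118  87  73  81  89  91  97  96 113 124 120]
168 [129 122  79  43  81  97  98  92  48  88 123  99]
169 [108 101  65  34  74  94  93  72  38  75 104  82]
170 [101 105  71  25  45  66  61  40  29  44  82  63]
171 [ 99 131  93  34  26  29  29  28  32  63  85  59]
172 [116 153 144  99  61  40  47  53 104 112  81  84]
173 [119 163 181 163 136 118 123 129 167 128  60 115]
174 [122 151 158 166 173 180 182 183 156 110  62 139]
175 [ 73  81  92 116 130 147 152 159 125  76  81 143]
176 [ 68  63  65  63  56  65  67  89  92  65 120 120]
177 [ 45  50  56  60  62  65  65  65  66  63 135 131]
a130 S 5299.0 cols [801 738 525 531 566 549 494 553 542]
a135 S 5177.0 cols [804 712 521 516 526 535 505 527 533]
```

Request:
arm_command:
  motion: [0,0,0,0.5,255,0,0,0,1,255,0,0,0,1.5,255,0,0,0,2,255,0,0,0,2.5,255,0,0,0,3,255,0,0,0,3.5,255,0,0,0,4,255,0,0,0,4.5,255,0,0,0,5,255]

```text
time_s: 26.45
position: [0.5077, 0.1758, 0.1745]
ee_rot: [[0.603, 0.798, -0.002], [0.798, -0.603, -0.001], [-0.002, -0.001, -1.0]]
ft_force: [-3.9, 1.5, 3.6]
grip_width: 0.0215
```

```bash
cat >>h.py <<'E'
def low(*ns):
    for n in ns:
        a=np.load(n+'.npy');print(n,'low',a[171:175,229:238].sum().round(0),'up',a[166:171,229:238].sum().round(0),a[172:175,229:238].sum().round(0))
E
python3 - <<'E'
from h import *
st();fa(3,'a140');low('a100','a110','a115','a120','a125','a130','a135','a140')
E
```

```text
t 26.45 p [507.7 175.8 174.5] head 52.94 q [ 1.120e+01 -5.600e+00  1.083e+02 -1.000e-01  7.740e+01  4.830e+01] F [-3.95  1.46  3.59] M [0.452 0.698 0.156] w 21.5
[228 229 230 231 232 233 234 235 236 237 238 239]
164 [121 120 121 121 122 122 123 123 123 123 124 126]
165 [114 112 116 119 121 122 122 123 123 123 123 125]
166 [119 102 101 107 111 113 112 115 120 123 123 127]
167 [146 118  87  73  81  88  91  97  96 113 124 120]
168 [129 122  78  43  81  97  98  93  47  88 122 100]
169 [109 102  65  34  74  99  95  72  38  76 103  83]
170 [100 106  71  25  44  79  68  40  28  44  82  63]
171 [ 99 130  93  33  25  29  28  28  32  62  84  59]
172 [116 153 143  99  60  39  47  53 104 113  81  84]
173 [118 164 181 164 136 119 123 129 168 128  61 115]
174 [122 151 158 166 173 180 182 183 156 110  63 139]
175 [ 73  80  92 116 130 147 152 159 125  76  81 144]
176 [ 68  63  64  63  56  64  68  89  92  65 120 120]
177 [ 45  50  56  59  63  64  65  65  66  63 135 131]
a100 low 4972.0 up 3361.0 4199.0
a110 low 4764.0 up 3407.0 4124.0
a115 low 4627.0 up 3460.0 4043.0
a120 low 4508.0 up 3521.0 3949.0
a125 low 4359.0 up 3578.0 3839.0
a130 low 4218.0 up 3639.0 3701.0
a135 low 4044.0 up 3732.0 3581.0
a140 low 4042.0 up 3755.0 3581.0
```

The foot edge moved down through 135° and then didn't change at all from 135° to 140°. Contact is therefore at about 134.5°, and 8 N is 9.6° further. I'll turn the last 4°.

Request:
arm_command:
  motion: [0,0,0,0.5,255,0,0,0,1,255,0,0,0,1.5,255,0,0,0,2,255,0,0,0,2.4,255,0,0,0,2.8,255,0,0,0,3.2,255,0,0,0,3.5,255,0,0,0,3.8,255,0,0,0,4.1,255]

```text
time_s: 27.85
position: [0.5077, 0.1759, 0.1745]
ee_rot: [[0.658, 0.753, -0.002], [0.753, -0.658, -0.001], [-0.002, -0.001, -1.0]]
ft_force: [-4.8, 1.4, 4.7]
grip_width: 0.0217
```

```bash
python3 - <<'E'
from h import *
st();fa(3,'a144');low('a135','a140','a144');st()
E
```

```text
t 27.85 p [507.7 175.9 174.5] head 48.84 q [ 1.120e+01 -5.600e+00  1.083e+02 -1.000e-01  7.740e+01  5.240e+01] F [-4.79  1.37  4.73] M [0.45  0.755 0.151] w 21.7
[228 229 230 231 232 233 234 235 236 237 238 239]
164 [121 120 121 121 122 122 123 123 123 123 124 126]
165 [114 112 116 119 121 122 122 123 123 123 123 126]
166 [120 102 101 108 111 114 113 115 120 124 123 127]
167 [146 117  88  73  81  88  91  97  96 113 125 120]
168 [128 122  79  43  81  97  98  93  47  89 122  99]
169 [108 101  64  34  74  99  95  72  38  75 104  83]
170 [101 105  71  25  45  78  68  40  28  43  82  62]
171 [ 99 131  93  33  26  29  28  28  32  62  85  59]
172 [117 152 144  99  61  40  47  53 104 112  81  84]
173 [118 164 181 163 136 118 124 129 167 128  61 116]
174 [121 151 158 166 173 180 182 183 156 110  63 140]
175 [ 73  81  92 115 130 146 152 159 125  76  81 143]
176 [ 68  63  64  62  57  65  68  89  92  66 120 121]
177 [ 46  50  56  60  62  64  65  65  65  63 135 131]
a135 low 4044.0 up 3732.0 3581.0
a140 low 4042.0 up 3755.0 3581.0
a144 low 4044.0 up 3754.0 3582.0
t 28.0 p [507.7 175.9 174.5] head 48.84 q [ 11.2  -5.6 108.3  -0.   77.4  52.4] F [-4.06  2.49  4.12] M [0.402 0.755 0.117] w 21.7
```

The foot is stationary on the block. I'll release and retreat, then check the knob's index against the 144° of tool turn.

Request:
arm_command:
  motion: [0,0,0,0,215,0,0,0,0,180,0,0,0,0,140,0,0,0,0,100,0,0,0,0,90,0,0,0,0,90,0,0,-10,0,90,0,0,-25,0,90,0,0,-45,0,90,0,0,-70,0,90]

```text
time_s: 29.25
position: [0.5079, 0.176, 0.2464]
ee_rot: [[0.658, 0.753, -0.001], [0.753, -0.658, -0.001], [-0.001, -0.0, -1.0]]
ft_force: [-0.3, -0.2, 0.1]
grip_width: 0.055
```

```bash
python3 - <<'E'
from h import *
o=st();fa(2,'arel');low('a144','arel')
to([.42,-.10,.27])
E
```

```text
t 29.25 p [507.9 176.  246.4] head 48.84 q [ 11.2  -8.8 104.2  -0.   84.7  52.4] F [-0.28 -0.16  0.14] M [ 0.01  -0.021  0.001] w 55.0
[228 229 230 231 232 233 234 235 236 237 238 239]
164 [122 120 122 121 122 122 124 123 123 124 124 126]
165 [114 112 116 119 122 123 123 123 123 122 124 124]
166 [120 102 101 108 112 113 112 115 120 123 124 126]
167 [146 118  88  74  81  88  91  97  96 113 125 120]
168 [129 122  78  43  81  97  98  93  48  87 122 100]
169 [110 102  65  34  74  98  96  72  39  76 104  83]
170 [100 106  71  25  44  78  68  39  29  43  82  62]
171 [ 99 131  93  34  26  30  30  29  32  62  85  60]
172 [116 153 144  99  61  39  47  54 105 112  81  84]
173 [118 163 181 163 136 117 123 130 167 129  61 115]
174 [123 151 158 166 173 180 182 182 157 111  63 139]
175 [ 73  80  92 116 129 146 152 160 125  76  81 143]
176 [ 68  63  64  64  57  64  68  89  92  66 120 120]
177 [ 46  50  56  59  62  64  64  65  65  63 134 131]
a144 low 4044.0 up 3754.0 3582.0
arel low 4050.0 up 3760.0 3582.0
t 29.35 p [509.9 176.4 249.8] head 48.85 q [ 1.12e+01 -8.90e+00  1.04e+02 -1.00e-01  8.46e+01  5.24e+01] F [-0.09  0.13  1.11] M [0.004 0.024 0.008] w 55.3
shift [-267.2  114.3  -20.9] spin None
```

Request:
arm_command:
  motion: [-25,11,-10,0,90,-60,25,-20,0,90,-100,42,-20,0,90,-140,60,-20,0,90,-180,77,-20,0,90,-220,94,-20,0,90,-250,107,-20,0,90,-267,114,-20,0,90,-267,114,-20,0,90,-267,114,-20,0,90]

```text
time_s: 30.6
position: [0.42, -0.0992, 0.269]
ee_rot: [[0.658, 0.753, 0.007], [0.753, -0.658, 0.001], [0.005, 0.004, -1.0]]
ft_force: [0.1, -0.2, 1.3]
grip_width: 0.0554
```

```bash
python3 - <<'E'
from h import *
shot('top','top6',(165,190,293,286),6);s=shot('side','side7',(190,100,290,200),6)
a=L('top0')['color'][:,:,::-1];b=L('top6')['color'][:,:,::-1]
c=np.hstack([x[205:245,175:215] for x in(a,b)]);save(c,'cmp',None,9)
s0=L('side3')['color'][:,:,::-1];c=np.hstack([x[130:170,215:255] for x in(s0,s['color'][:,:,::-1])]);save(c,'cmps',None,9)
E
```

```text
(no output)
```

View pics/cmp.png

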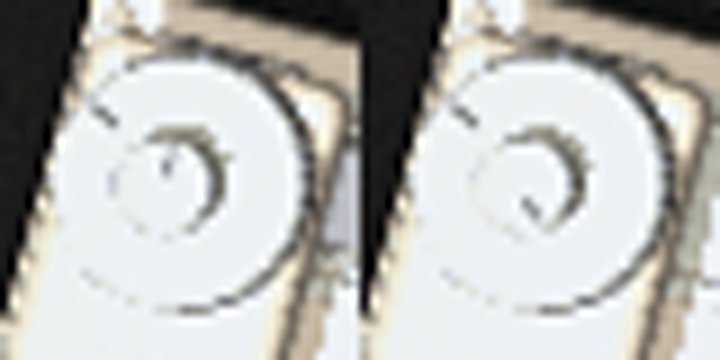

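View pics/cmps.png

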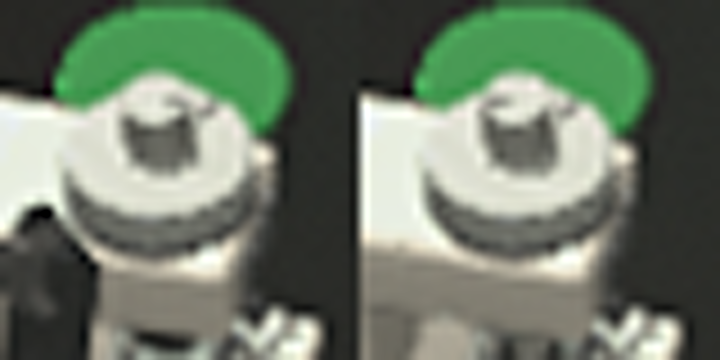

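View pics/side7.png

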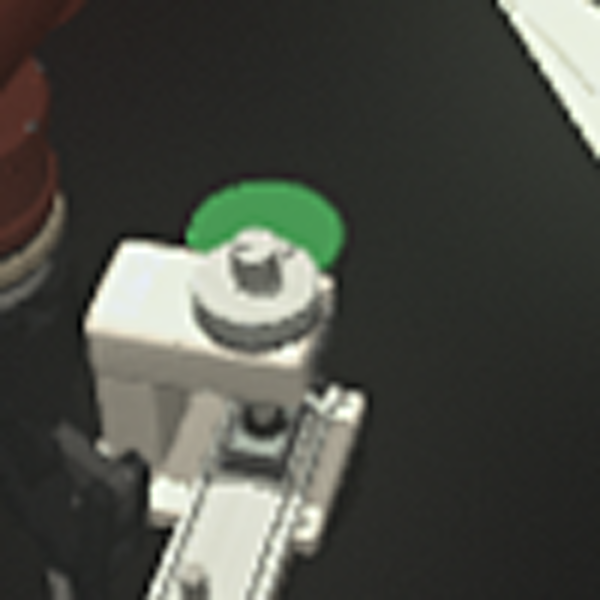

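The ring mark hasn't moved. The knob's index moved from upper right to lower right, so I'll measure that angle more exactly.

```bash
python3 - <<'E'
from h import *
a=L('top3')['color'].astype(float).mean(2);a0=L('top0')['color'].astype(float).mean(2);a4=L('top2')['color'].astype(float).mean(2);a=(a+a0+a4)/3
b=np.mean([grab_frame('top')['color'].astype(float).mean(2) for i in range(4)],0)
print((a-b)[218:236,184:204].round(0).astype(int))
print(a[218:236,184:204].round(0).astype(int))
print(b[218:236,184:204].round(0).astype(int))
t=L('top0');print(proj(t,[.5078,.1759,.172]))
E
```

```text
[[  0   0  -1   0   1   0   0   1  -4   0   1   0   2  -4   0   0   0   0
    0   0]
 [  0   0   0   0   0   0   1   2 -55 -19  -1  -3   1 -70  -9   0   0   0
    0   0]
 [  0   0   0   0   0  -3   1   3  -9  19 -34 -22  -4  -1  -1   7   1   0
    0   0]
 [  0   0   0   0   2 -21   6   3   2 -25 -49   9   2 -27  -5  70   2  -1
    0   0]
 [  0  -1   0   0  10   3   0   1   3 -33 -33  -4   6   7  -1  -1 -51  -6
    0   0]
 [  0   0   0   0   0   0   0   1   4 -98 -10   3   0   3   1  -1  59   8
    0   0]
 [  0   0   1 -14  -2   1   1   2   4 -46  -6   1   0  -1  -2   2  -1  -1
    0   0]
 [  0   0   1 -25  -4   0   0   1   1   1   1   0   0   0   6  23   0   0
    0   0]
 [  0   0   1 -21  -4   0  -1  -1  -3   4  -1  -1   0   3 -33  -6   0   0
    0   0]
 [  0   0   0   4   0   0  -1  -2  -4  92  18  -2  -2  23  25  22   1   0
    0   0]
 [  0   0   0   0  -1   0   0  -1  -3  45  94   8   0  -9   9   0  -1   0
    0   0]
 [  0   0   0   0   0   0  -2   2   0  -3  49   9   7   6   1  -1   0   0
    0   0]
 [  0   0   0   0   0   4 -22  14   7  -3  -6  -2 -29  -4   0   0   0   0
    0 
[... 2820 characters left out ...]
0 240 240 233 236 240 241 244 195 147 234 243 159 123 237 244 240
  240 240]
 [240 239 239 239 240 228 236 237 241 244 192 230 203 173 238 244 241 240
  240 240]
 [239 239 239 240 241 238 232 216 233 241 243 209 205 239 243 240 240 241
  240 241]
 [240 239 240 240 241 241 241 242 222 233 241 242 243 242 240 240 240 240
  241 241]
 [239 239 240 241 240 240 240 242 242 241 241 240 240 240 240 240 240 241
  240 241]
 [240 240 241 241 240 240 241 241 241 240 240 240 240 240 240 241 241 241
  241 242]
 [237 240 241 240 240 241 241 241 240 240 240 240 240 240 241 241 240 241
  243 242]
 [213 231 239 240 241 241 241 240 240 240 240 240 241 241 241 241 241 243
  242 205]]
[192.76321227 224.69155075]
```

```bash
python3 - <<'E'
from h import *
st()
a=L('top3')['color'].astype(int);b=grab_frame('top')['color'].astype(int);d=np.abs(a-b).max(2)
print('post/tray end diff max',d[222:252,235:262].max(),(d[222:252,235:262]>30).sum(),'ringmark',d[213:220,182:190].max())
a0=L('top0')['color'].astype(int);d0=np.abs(a0-b).max(2)
for n,(x,y) in dict(dish=(133,225),box=(391,224),jar=(368,152)).items(): print(n,(d0[y-30:y+30,x-30:x+30]>40).sum())
sign_off()
E
```

```text
t 30.9 p [420.1 -99.2 269.1] head 48.91 q [-23.3 -26.  115.6   0.2  90.1  17.8] F [ 1.44 -0.21 -0.05] M [ 0.025 -0.015  0.014] w 55.1
post/tray end diff max 7 0 ringmark 4
dish 0
box 0
jar 0
the job is handed in; nothing more can be done
```

I slid the tray home, turned the knob clockwise until the foot pressed on the block, let go, and handed the job in at 30.9 s. I estimate the press force at about 8 N.

- **Tray:** I pushed it by the post until it stopped moving while the force rose to about 12 N. The tray end is flush with the rail end and hasn't moved since.
- **Knob and force:** I turned it 144° in small steps. The foot's edge in the side view stopped moving at about 134.5°, and the last 9.6° brings the spring to about 8 N. Allowing for the uncertainty in the contact angle, it is roughly 7 to 10 N. The knob's index line shows about 142° of turn, so the grip did not slip.
- **Ring and bystanders:** In the last top picture the ring mark matches the picture taken after the tray came home. The dish, box and jar match the first picture. The gripper is clear of everything.

**Weak check:** the wrist torque was too noisy to confirm the force. It rose by about 0.03 N m where about 0.06 was expected, with noise of about 0.04. The 8 N figure therefore rests on where the foot stopped in the pictures and the knob angle after that.

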